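Seat the valve block in its nest and hold the cover over its threads

TASK

Seat the aluminium valve block flat and square, fully home in the pocket of the blue nest, and let go of it. Then pick up the steel cover plate by its orange coil housing and finish while holding it level about 15 mm above the block, not touching it, each of its four holes lined up over a threaded hole (either way round), so that a colleague can drop the screws in. Leave the other things on the bench where they are.

Things in the scene. Friction and masses are not known exactly. Their poses are not given: they have to be found in the camera images.
- nest: blue holding nest fixed to the bench, 130 (x) x 96 (y) x 22 mm high. Origin: centre of its underside; z up. Open rectangular pocket in the middle, long along its x: 88 x 54 mm, 12 mm deep, floor 10 mm above the origin; the upper 5 mm of the pocket walls slope outward at 45 degrees as a white lead-in, so the mouth is 98 x 64 mm
- nest_floor (a point): centre of the floor of the nest's pocket, 10 mm above the nest's origin
- block: loose aluminium valve block, 84 (x) x 50 (y) x 42 mm high, upright on the bench, about 0.45 kg. Origin: centre of its underside; z up. Fits the pocket either way round, 2 mm play on each side; seated it stands 30 mm above the rim. On top: a brass-ringed dark bore in the middle and four threaded holes 6 mm across at x = +-31, y = +-14.5 mm
- thread_a (a point): mouth of the block's threaded hole at x = +31, y = +14.5, z = 42 mm in the block's frame
- thread_b (a point): mouth of the threaded hole at the other end of the diagonal, at x = -31, y = -14.5, z = 42 mm in the block's frame
- cover: loose steel cover plate, 84 (x) x 50 (y) x 6 mm, lying flat on the bench, about 0.22 kg. Origin: centre of its underside; z up. Four through holes 10 mm across at x = +-31, y = +-14.5 mm. In the middle of its top stands an orange coil housing to grip it by, 34 (x) x 24 (y) mm, from 6 to 40 mm above the origin, with a dark spot on top
- hole_a (a point): centre of the cover's hole at x = +31, y = +14.5 mm, at the underside (z = 0) in the cover's frame
- hole_b (a point): centre of the hole at the other end of the diagonal, at x = -31, y = -14.5 mm, at the underside
- dish: round steel dish of screws, 72 mm across, 22 mm high; a loose bystander. Origin: centre of its underside
- flange: brass round flange with a stub, 72 mm across, 26 mm high; a loose bystander. Origin: centre of its underside
- driver: screwdriver with a red handle, lying; a loose bystander
- brush: brush with a wooden handle, lying; a loose bystander
- bearing: steel ring, 42 mm across, 12 mm high; a loose bystander. Origin: centre of its underside
- bottle: white bottle with a red cap, 60 mm across, 115 mm high; a loose bystander. Origin: centre of its underside
There are look-alikes about, which are no part of the job. What is shaped like the block but green or pink is not meant.

How it is judged:
On the way:
1. the block sits flat, square and fully home in the nest's pocket, released (horizontal distance between block and nest_floor below 0.004 m and z of block in the frame of nest_floor between -0.003 and 0.002 m and angle between the x axis of block and the x axis of nest, either way round below 0.06 rad and angle between block's own z axis and vertical below 0.03 rad and contact force between the fingers and block below 0.2 N), for 0.3 s.
At the end, for the whole second after the job is handed in: Block untouched and home in the pocket (within 2 mm of the floor, 4 mm of centre, 0.06 rad square, 0.03 rad level). Cover held still in the fingers, underside 5 to 25 mm above the block, level to 0.06 rad, holes within 4 mm of the threads (either way round), touching neither block nor nest (all of step 1 and ((horizontal distance between hole_a and thread_a below 0.004 m and horizontal distance between hole_b and thread_b below 0.004 m) or (horizontal distance between hole_a and thread_b below 0.004 m and horizontal distance between hole_b and thread_a below 0.004 m)) and z of cover in the frame of block between 0.047 and 0.067 m and angle between cover's own z axis and vertical below 0.06 rad and contact force between the fingers and cover above 1 N and contact force between cover and block below 0.1 N and contact force between cover and nest below 0.1 N and linear speed of cover below 0.02 m/s); the arm keeps its last pose, push and grip.
It fails at once if another thing on the bench is moved by more than 30 mm (distance of any of dish, flange, driver, brush, bearing, bottle from where it was at the start of the episode above 0.03 m).
It also fails if it takes over 64 s, if anything falls off the work surface, if the arm or the gripper's body presses on something with over 40 N, if the wrist force passes 120 N, or if a joint passes its speed limit or range.

ROBOT

A 6-joint arm with a two-finger parallel gripper is mounted at the origin on the work surface. World frame = base frame: x ahead of the robot, y to its left, z up, the work surface at z = 0. Lengths are in m, angles in rad, forces in N, time in s.
With the tool pointing down it reaches from about 0.375 to 0.975 m from the base axis. Payload 3.8 kg.
Tool frame: the origin (TCP) lies between the finger pads; the fingertips stand 8 mm ahead of it and the grasp point (between the pads) lies 11 mm behind it; z points along the fingers, y is the line along which they close (so a half turn about z gives the same grasp; the last joint's range is limited). The gripper opens to 88 mm and grips with 3 to 60 N. Pads are 18 mm wide; open, the fingers measure 123 mm over their backs; the gripper's body (75 mm by 187 mm) begins 45 mm behind the grasp point.
Start: joints at [1.119, 0.264, 1.604, -0, 1.274, -0.037], TCP at [0.272, 0.618, 0.247] pointing down, gripper open.
Joint ranges: [-2.63, 2.63], [-0.94, 2.18], [0.31, 2.57], [-1.31, 4.45], [0, 2.66], [-2.55, 2.55]. Speed limits (rad/s): [2.57, 2.57, 3.14, 3.14, 3.14, 3.14].

INTERFACE

Orientations are given as a unit quaternion [w, x, y, z].
In Python, from plant import sense, snapshot, camera_info, hand_in gives the robot as it stands. The module is installed in compiled form; this text tells all that it offers.
- The arm moves only by the shell command python3 -m crank 'ROWS' [OPENING]. ROWS is JSON, a list of rows, each an object of numbers: "dx", "dy", "dz": the shift along the tool's x, y, z in cm; "yaw": the turn about the tool's z in rad. A call has 1 to 5 rows; each row shifts and turns the commanded pose from where the row before left it, along the tool's axes as they then stand; what a row does not reach is not made up. A row lasts 1/10 s, in which the tool goes at most 50 mm and 8.59 degrees, less where a joint would pass 70% of its speed; a pose out of reach is approached as far as the arm can. A call is refused whole if a number of a shift passes 5 or a number of a turn 0.15, either way. A call with a gripper value outside its range is refused whole. OPENING is the finger opening in cm, from 0 to 8.81, set as the call begins (- or left out, the last holds). The fingers move at their own pace and stop on an object; the grip force is fixed at half the most. Time passes only in rows, so rows that do not move let the fingers close. It gives the time, the measured TCP pose, the force, the opening and the grip force at its end, in the units of the state.
- sense(): the state, without advancing time (a new reading comes with each control period).
- snapshot(name): name is "side" or "top" or "wrist"; returns (picture, depth): 384x512x3 uint8, red, green, blue; 384x512 float32, m along the optical axis (not along the pixel's ray), 0 where there is no reading.
- camera_info(name): a dict with "mtx" (3x3 intrinsics, pixels), "rvec" (rotation vector, rad) and "tvec" (3), from world to camera coordinates, as OpenCV has them; the wrist camera has in their place "tool_from_camera" (4x4, takes a point from camera to tool coordinates, whose origin is the TCP and whose axes are the flange's). Camera axes: x right, y down, z forward; pixel columns grow to the right and rows downward; lengths in m; the calibration is good to about 2 mm. A picture is of the moment at which its call begins: read the wrist's pose just before it. camera_info takes no time and is no camera call.
- hand_in(): hands the job in; it is judged then, once.
The state is a dict: "time": time; "q": joint angles; "dq": joint speeds; "effort": joint torques, N m; "ee_pos": TCP position; "tcp_rot": TCP orientation; "contact_force": force on the tool from outside, world axes, zero at the start; "wrist_torque": the same for the moment, N m; "grip_width": finger opening in m; "grasp_force": force on a finger pad.
Only numpy, scipy, OpenCV 4.12 (cv2) and the standard library are available. Lean on these libraries where they do the work, as an engineer would, in place of code of your own. Each camera call takes 0.05 s, during which the arm holds its last target. There are 200 camera calls.

## Working session

There is one attempt and no reset: what is moved stays moved. The work goes in short steps, Python scripts to look and compute and a shell command to move; the robot and the scene stay as the last step left them, time stands still between calls to the robot, and variables do not carry over. Pictures are saved under pics/ and viewed, at most 13 in all, crops included, and the job is handed in when it is done.

```bash
mkdir -p pics; ls
python3 - <<'E'
from plant import *
import cv2,numpy as np
for n in("top","side"):
    p,d=snapshot(n);np.savez(f"{n}0.npz",p=p,d=d);cv2.imwrite(f"pics/{n}0.png",p[:,:,::-1])
    print(n,camera_info(n))
print(camera_info("wrist"));print(sense())
E
```

```text
pics
top {'mtx': array([[407.50711968,   0.        , 256.27962055],
       [  0.        , 407.50711968, 188.91214313],
       [  0.        ,   0.        ,   1.        ]]), 'rvec': array([ 2.1796462 , -2.12372165,  0.15274607]), 'tvec': array([-0.09389194,  0.55363854,  1.06930241])}
side {'mtx': array([[396.4643316 ,   0.        , 256.14097785],
       [  0.        , 396.4643316 , 183.82899626],
       [  0.        ,   0.        ,   1.        ]]), 'rvec': array([ 2.20805722, -0.91374018,  0.38575301]), 'tvec': array([-0.44187278,  0.27364789,  0.81454838])}
{'mtx': array([[344.76367729,   0.        , 253.10110481],
       [  0.        , 344.76367729, 197.15415541],
       [  0.        ,   0.        ,   1.        ]]), 'tool_from_camera': array([[ 1.45073809e-04, -9.51504147e-01, -3.07635885e-01,
         7.93588144e-02],
       [ 9.99999989e-01,  1.28610355e-04,  7.37902260e-05,
         7.58041586e-04],
       [-3.06465457e-05, -3.07635892e-01,  9.51504155e-01,
        -1.37394735e-01],
       [ 0.00000000e+00,  0.00000000e+00,  0.00000000e+00,
         1.00000000e+00]])}
{'time': 0.1, 'q': array([ 1.11908507e+00,  2.64669038e-01,  1.60522624e+00, -4.10858979e-05,
        1.27372598e+00, -3.68732176e-02]), 'dq': array([ 9.18266392e-05, -1.44490416e-03, -2.37844199e-03, -1.05609583e-03,
        8.36587783e-04,  7.37137210e-04]), 'effort': array([ 1.02080405e-03, -5.03615355e+01, -3.58072972e+01,  7.31158094e-02,
        2.33236182e-02, -3.07642244e-05]), 'ee_pos': array([0.27177458, 0.61718064, 0.24552447]), 'tcp_rot': array([-2.26273934e-04,  2.05928921e-01,  9.78566426e-01, -9.88931896e-04]), 'contact_force': array([ 0.29068901, -0.55322376,  0.01865962]), 'wrist_torque': array([-0.04527112,  0.01002442, -0.03344193]), 'grasp_force': 0.0, 'grip_width': 0.08827639552842483}
```

View pics/top0.png

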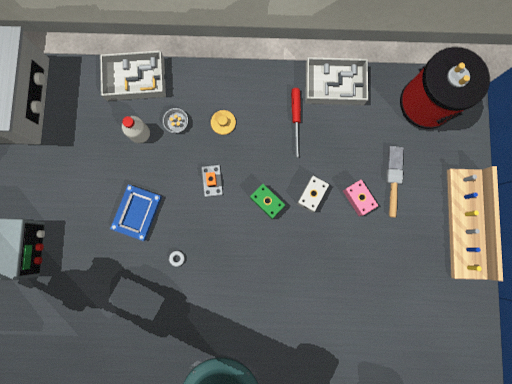

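View pics/side0.png

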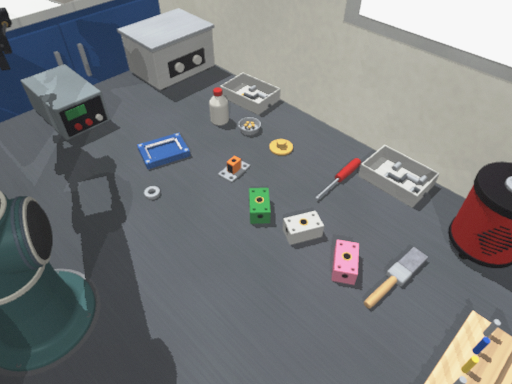

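The top view shows the candidates for the block: the white/aluminium one at (314,193), green at (268,201) and pink at (361,197). I choose the uncoloured one. The cover with its orange housing is at (211,180) and the nest at (136,212). The side view agrees: block (303,226), cover (234,166), nest (164,150).

```bash
cat > h.py <<'E'
import numpy as np,cv2
from plant import *
from scipy.spatial.transform import Rotation as R
def cam(n,s=None):
    """K, R,t world->camera"""
    i=camera_info(n)
    if n!="wrist": return i["mtx"],R.from_rotvec(np.ravel(i["rvec"])).as_matrix(),np.ravel(i["tvec"])
    T=np.eye(4);w,x,y,z=s["tcp_rot"];T[:3,:3]=R.from_quat([x,y,z,w]).as_matrix();T[:3,3]=s["ee_pos"]
    C=np.linalg.inv(T@i["tool_from_camera"]);return i["mtx"],C[:3,:3],C[:3,3]
def ray(c,uv):
    K,r,t=c;uv=np.atleast_2d(uv).astype(float)
    d=np.c_[uv,np.ones(len(uv))]@np.linalg.inv(K).T@r
    return -r.T@t,d
def plane(c,uv,z):
    o,d=ray(c,uv);return o+d*((z-o[2])/d[:,2])[:,None]
def tri(c1,u1,c2,u2):
    o1,d1=ray(c1,u1);o2,d2=ray(c2,u2);out=[]
    for a,b in zip(d1,d2):
        k=np.linalg.lstsq(np.c_[a,-b],o2-o1,rcond=None)[0];p,q=o1+k[0]*a,o2+k[1]*b
        out.append(np.r_[(p+q)/2,np.linalg.norm(p-q)])
    return np.array(out)
def proj(c,P):
    K,r,t=c;q=(np.atleast_2d(P)@r.T+t)@K.T;return q[:,:2]/q[:,2:]
def shot(n,name):
    s=sense();p,d=snapshot(n);cv2.imwrite(f"pics/{name}.png",p[:,:,::-1]);np.savez(name+".npz",p=p,d=d,s=np.array(s,dtype=object));return p,d,cam(n,s),s
E
python3 - <<'E'
from h import *
np.set_printoptions(precision=4,suppress=True)
def blob(p,near,f):
    hsv=cv2.cvtColor(p,cv2.COLOR_RGB2HSV);m=f(hsv).astype(np.uint8)
    n,l,st,ce=cv2.connectedComponentsWithStats(m)
    ok=[i for i in range(1,n) if st[i,4]>25];i=min(ok,key=lambda i:np.hypot(*(ce[i]-near)))
    return st[i],ce[i],(l==i)
t=np.load("top0.npz");s=np.load("side0.npz");ct,cs=cam("top"),cam("side")
org=lambda h:(h[...,0]>5)&(h[...,0]<16)&(h[...,1]>170)&(h[...,2]>140)
wh=lambda h:(h[...,1]<60)&(h[...,2]>170)
bl=lambda h:(h[...,0]>100)&(h[...,0]<125)&(h[...,1]>120)
print("eye",ray(ct,[256,189])[0],ray(cs,[256,184])[0])
for nm,f,a,b,z in(("cover",org,(211,180),(234,163),.04),("block",wh,(314,193),(303,222),.042),("nest",bl,(136,212),(164,150),.022)):
    A=blob(t["p"],a,f);B=blob(s["p"],b,f)
    print(nm,A[0],A[1],B[0],B[1],"tri",tri(ct,A[1],cs,B[1])[0],"plane",plane(ct,A[1],z)[0])
    c=cv2.findContours(A[2].astype(np.uint8),0,2)[0][0];box=cv2.boxPoints(cv2.minAreaRect(c))
    w=plane(ct,box,z);e=np.diff(np.r_[w,w[:1]],axis=0)
    print(" len",np.linalg.norm(e,axis=1),"ang",np.degrees(np.arctan2(e[:,1],e[:,0])),w.mean(0))
# crops
a=cv2.resize(t["p"][150:240,230:390],(800,450),interpolation=cv2.INTER_CUBIC);cv2.imwrite("pics/crop_blk.png",a[:,:,::-1])
st=np.array(sense()["ee_pos"]);print("tcp in top",proj(ct,st))
E
```

```text
eye [ 0.4037 -0.0771  1.1357] [ 0.0378 -0.5804  0.7716]Traceback (most recent call last):
  File "<stdin>", line 14, in <module>
  File "<stdin>", line 6, in blob
ValueError: min() iterable argument is empty
```

Run:
```python
from h import *
np.set_printoptions(precision=4,suppress=True)
def blob(p,near,f):
    hsv=cv2.cvtColor(p,cv2.COLOR_RGB2HSV);m=f(hsv).astype(np.uint8)
    n,l,st,ce=cv2.connectedComponentsWithStats(m)
    ok=[i for i in range(1,n) if st[i,4]>25];i=min(ok,key=lambda i:np.hypot(*(ce[i]-near)))
    return st[i],ce[i],(l==i)
t=np.load("top0.npz");s=np.load("side0.npz");ct,cs=cam("top"),cam("side")
org=lambda h:(h[...,0]<20)&(h[...,1]>150)&(h[...,2]>90)
wh=lambda h:(h[...,1]<70)&(h[...,2]>150)
bl=lambda h:(h[...,0]>100)&(h[...,0]<125)&(h[...,1]>120)
for q,n,v in((t,"top",(180,207)),(s,"side",(160,232))):print(cv2.cvtColor(q["p"],cv2.COLOR_RGB2HSV)[v[0],v[1]])
for nm,f,a,b,z in(("cover",org,(211,180),(234,163),.04),("block",wh,(314,193),(303,222),.042),("nest",bl,(136,212),(164,150),.022)):
    A=blob(t["p"],a,f);B=blob(s["p"],b,f)
    print(nm,A[0],A[1],B[0],B[1],"tri",tri(ct,A[1],cs,B[1])[0],"plane",plane(ct,A[1],z)[0])
    c=cv2.findContours(A[2].astype(np.uint8),0,2)[0][0];box=cv2.boxPoints(cv2.minAreaRect(c))
    w=plane(ct,box,z);e=np.diff(np.r_[w,w[:1]],axis=0)
    print(" len",np.linalg.norm(e,axis=1),"ang",np.degrees(np.arctan2(e[:,1],e[:,0])),w.mean(0))
a=cv2.resize(t["p"][150:240,230:390],(800,450),interpolation=cv2.INTER_CUBIC);cv2.imwrite("pics/crop_blk.png",a[:,:,::-1])
print("tcp in top",proj(ct,sense()["ee_pos"]))
```

```text
[ 15 183 255]
[130  13  58]
cover [206 173  10  13  98] [210.7653 178.8469] [227 156  14  17 120] [234.3667 163.3833] tri [0.5835 0.0461 0.0246 0.0025] plane [0.5801 0.0451 0.04  ]
 len [0.0245 0.0331 0.0244 0.0331] ang [ -88.4748 -177.7374   91.5152    2.436 ] [0.5797 0.0458 0.04  ]
block [298 176  31  35 524] [313.1489 192.9962] [283 210  41  25 577] [302.8388 222.0329] tri [ 0.5488 -0.2343  0.0376  0.0001] plane [ 0.5483 -0.2337  0.042 ]
 len [0.0859 0.0514 0.0857 0.0509] ang [ -27.6388 -117.6829  152.0359   62.5914] [ 0.5486 -0.2339  0.042 ]
nest [122 195  28  35 580] [135.4017 212.1517] [137 134  53  35 917] [163.4373 151.47  ] tri [ 0.4876  0.2552 -0.0003  0.0015] plane [0.4854 0.2491 0.022 ]
 len [0.0863 0.0511 0.0861 0.0506] ang [ -18.058  -110.1596  161.5989   70.0403] [0.4855 0.249  0.022 ]
tcp in top [[-75.7851 299.8518]]
```

View pics/crop_blk.png

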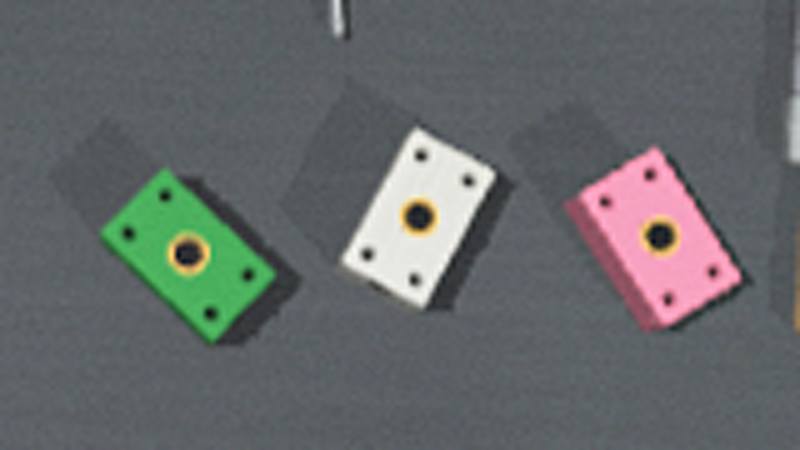

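The crop confirms the block: the uncoloured block with the brass ring at crop (418,217) is top-view pixel (313.6,193.4). Green and pink lie on either side. I move towards it and take wrist pictures of the nest on the way.

```bash
python3 -m crank '[{"dx":-3.2,"dy":-3.6},{"dx":-3.2,"dy":-3.6},{"dx":-3.2,"dy":-3.6},{"dx":-3.2,"dy":-3.6},{"dx":-2,"dy":-4}]' 8.8
python3 -m crank '[{"dx":-2,"dy":-4.2},{"dx":-2,"dy":-4.2},{"dx":-3,"dy":-3},{},{}]'
python3 -c "
from h import *
shot('wrist','w_nest1')"
python3 -m crank '[{"dx":-3.6,"dy":-3.2},{"dx":-3.6,"dy":-3.2},{},{}]'
python3 -c "
from h import *
shot('wrist','w_nest2')"
python3 -m crank '[{"dx":-3.6,"dy":-3.2},{"dx":-3.6,"dy":-3.2},{"dx":-3.6,"dy":-3.2},{"dx":-3.6,"dy":-3.2},{"dx":-3.6,"dy":-3.2}]'
python3 -m crank '[{"dx":-3.6,"dy":-3.2},{"dx":-3.6,"dy":-3.2},{"dx":-3.4,"dy":-3.5},{},{}]'
python3 -c "
from h import *
p,d,c,s=shot('wrist','w_blk1')
a=np.load('w_nest1.npz')['p'];cv2.imwrite('pics/pair1.png',cv2.resize(np.vstack([a,p]),(400,600))[:,:,::-1])"
```

```text
schema error: expected keys dx, dy, dz, yaw
schema error: expected keys dx, dy, dz, yaw
schema error: expected keys dx, dy, dz, yaw
schema error: expected keys dx, dy, dz, yaw
schema error: expected keys dx, dy, dz, yaw
```

View pics/pair1.png

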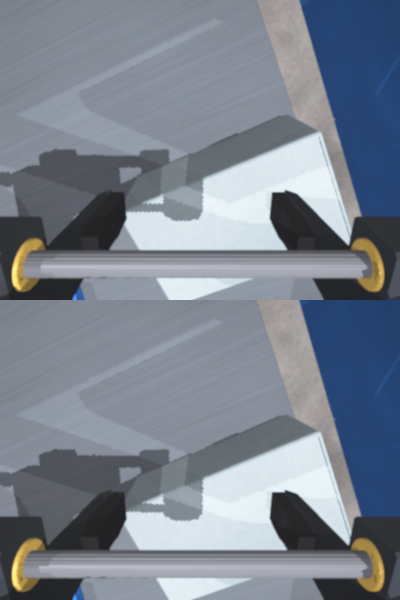

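The picture shows the start view, unmoved: the fingers sit at rows 200+ over an instrument box. The rows need all four keys, so I retype them, rising a little first.

```bash
python3 -m crank '[{"dx":0,"dy":0,"dz":-3,"yaw":0},{"dx":-3.2,"dy":-3.6,"dz":0,"yaw":0},{"dx":-3.2,"dy":-3.6,"dz":0,"yaw":0},{"dx":-3.2,"dy":-3.6,"dz":0,"yaw":0},{"dx":-3.2,"dy":-3.6,"dz":0,"yaw":0}]' 8.8
python3 -m crank '[{"dx":-3.2,"dy":-3.6,"dz":0,"yaw":0},{"dx":-3.2,"dy":-3.6,"dz":0,"yaw":0},{"dx":-3.2,"dy":-3.6,"dz":0,"yaw":0},{"dx":0,"dy":0,"dz":0,"yaw":0},{"dx":0,"dy":0,"dz":0,"yaw":0}]'
python3 -c "
from h import *
shot('wrist','w_nest1')"
python3 -m crank '[{"dx":-3.2,"dy":-3.6,"dz":0,"yaw":0},{"dx":-3.2,"dy":-3.6,"dz":0,"yaw":0},{"dx":0,"dy":0,"dz":0,"yaw":0},{"dx":0,"dy":0,"dz":0,"yaw":0}]'
python3 -c "
from h import *
shot('wrist','w_nest2')"
python3 -m crank '[{"dx":-3.2,"dy":-3.6,"dz":0,"yaw":0},{"dx":-3.2,"dy":-3.6,"dz":0,"yaw":0},{"dx":-3.2,"dy":-3.6,"dz":0,"yaw":0},{"dx":-3.2,"dy":-3.6,"dz":0,"yaw":0},{"dx":-3.2,"dy":-3.6,"dz":0,"yaw":0}]'
python3 -m crank '[{"dx":-3.2,"dy":-3.6,"dz":0,"yaw":0},{"dx":-3.2,"dy":-3.6,"dz":0,"yaw":0},{"dx":-3.2,"dy":-3.6,"dz":0,"yaw":0},{"dx":-3.2,"dy":-3.6,"dz":0,"yaw":0},{"dx":-3.2,"dy":-3.6,"dz":0,"yaw":0.07}]'
python3 -m crank '[{"dx":0,"dy":0,"dz":0,"yaw":0},{"dx":0,"dy":0,"dz":0,"yaw":0}]'
python3 -c "
from h import *
p,d,c,s=shot('wrist','w_blk1')
a=np.load('w_nest1.npz')['p'];b=np.load('w_nest2.npz')['p'];cv2.imwrite('pics/pair2.png',cv2.resize(np.vstack([np.hstack([a,b]),np.hstack([p,p])]),(800,600))[:,:,::-1])"
```

```text
time: 0.75
ee_pos: [0.3313, 0.4327, 0.2766]
tcp_rot: [0.0, 0.206, 0.979, -0.0]
contact_force: [1.0, 0.1, 0.2]
grip_width: 0.0881
grasp_force: 0.0
time: 1.25
ee_pos: [0.3758, 0.2962, 0.2769]
tcp_rot: [0.0, 0.207, 0.978, 0.001]
contact_force: [0.0, 0.3, -0.8]
grip_width: 0.0883
grasp_force: 0.0
time: 1.7
ee_pos: [0.4051, 0.206, 0.2767]
tcp_rot: [-0.0, 0.206, 0.978, 0.0]
contact_force: [-0.2, 0.8, 0.4]
grip_width: 0.0879
grasp_force: 0.0
time: 2.25
ee_pos: [0.4799, -0.0233, 0.2769]
tcp_rot: [0.0, 0.204, 0.979, 0.001]
contact_force: [1.3, 0.9, 0.0]
grip_width: 0.0882
grasp_force: 0.0
time: 2.75
ee_pos: [0.5549, -0.2526, 0.2763]
tcp_rot: [0.0, 0.239, 0.971, 0.0]
contact_force: [1.1, 1.0, -0.8]
grip_width: 0.0878
grasp_force: 0.0
time: 2.95
ee_pos: [0.5541, -0.252, 0.2757]
tcp_rot: [-0.001, 0.239, 0.971, 0.001]
contact_force: [-0.4, 1.2, -0.8]
grip_width: 0.0883
grasp_force: 0.0
```

View pics/pair2.png

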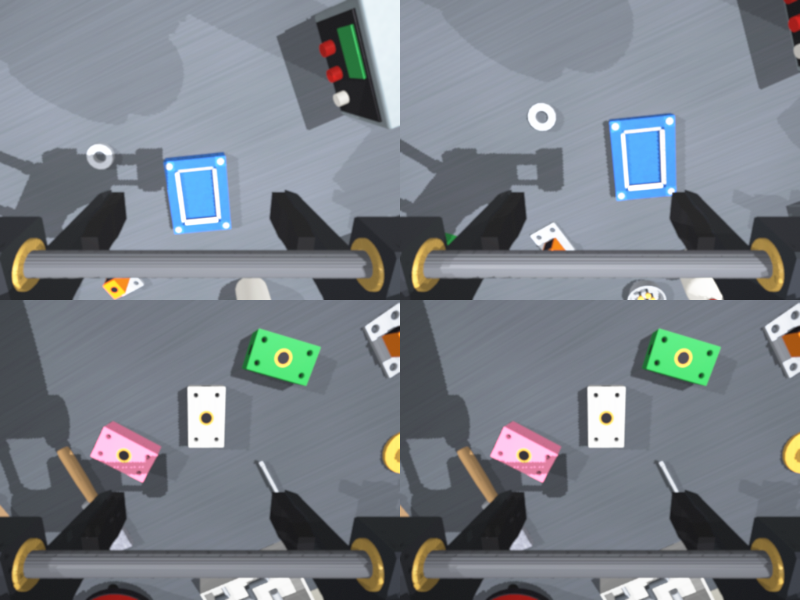

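The wrist pictures show the nest at full-size pixels (252,247) and (312,201), clear of the fingers. The block is at (264,150), with pink to its left at (160,196) and green to its right at (362,72).

```bash
cat > m.py <<'E'
from h import *
np.set_printoptions(precision=4,suppress=True)
def load(n):
    f=np.load(n+".npz",allow_pickle=True);s=f["s"].item();return f["p"],cam("wrist",s),s
def comp(m,near,amin=60):
    n,l,st,ce=cv2.connectedComponentsWithStats(m.astype(np.uint8))
    i=min([i for i in range(1,n) if st[i,4]>amin],key=lambda i:np.hypot(*(ce[i]-near)));return (l==i).astype(np.uint8)
def holes(p,near,wh=lambda h:(h[...,1]<60)&(h[...,2]>150)):
    """centres of dark holes enclosed in the pale blob (area sorted, biggest first)"""
    m=comp(wh(cv2.cvtColor(p,cv2.COLOR_RGB2HSV)),near,300)
    cs,hi=cv2.findContours(m,cv2.RETR_CCOMP,2);out=[]
    for c,h in zip(cs,hi[0]):
        if h[3]>=0 and cv2.contourArea(c)>3: 
            M=cv2.moments(c);out.append((M["m00"],M["m10"]/M["m00"],M["m01"]/M["m00"]))
    return np.array(sorted(out,reverse=True)),m
def nestc(p,near):
    h=cv2.cvtColor(p,cv2.COLOR_RGB2HSV)
    b=comp((h[...,0]>95)&(h[...,0]<125)&(h[...,1]>90)&(h[...,2]>90),near,300)
    x,y,w,hh=cv2.boundingRect(cv2.findContours(b,0,2)[0][0]) if 0 else (int(near[0])-60,int(near[1])-70,120,140)
    r=np.zeros_like(b);r[max(y,0):y+hh,x:x+w]=1
    m=((h[...,1]<60)&(h[...,2]>150)&(r>0)).astype(np.uint8)
    c=max(cv2.findContours(m,0,2)[0],key=cv2.contourArea)
    return cv2.minAreaRect(c),cv2.boxPoints(cv2.minAreaRect(c))
def rect(w):
    e=np.roll(w,-1,0)-w;return w.mean(0),np.linalg.norm(e[:,:2],axis=1),np.degrees(np.arctan2(e[:,1],e[:,0]))
E
python3 - <<'E'
from m import *
p,c,s=load("w_blk1");H,m=holes(p,(264,150));print(H)
print("threads z42",plane(c,H[:5,1:],.042))
r1=nestc((a:=load("w_nest1"))[0],(252,247));r2=nestc((b:=load("w_nest2"))[0],(312,201))
print(r1,r2)
print(*rect(plane(a[1],r1[1],.022)));print(*rect(plane(b[1],r2[1],.022)))
k=[np.argmin(np.hypot(*(plane(b[1],r2[1],.022)-q)[:,:2].T)) for q in plane(a[1],r1[1],.022)]
print(tri(a[1],r1[1],b[1],r2[1][k]))
E
```

```text
[[306.5    263.7624 150.7151]
 [ 26.     250.391  121.2564]
 [ 25.     277.5    121.2667]
 [ 20.     276.5    177.7583]
 [ 18.5    250.6396 177.6396]]
threads z42 [[ 0.5486 -0.2349  0.042 ]
 [ 0.5142 -0.2331  0.042 ]
 [ 0.5275 -0.2077  0.042 ]
 [ 0.5821 -0.2361  0.042 ]
 [ 0.5686 -0.2615  0.042 ]]
(((251.5, 246.5), (139.0, 119.0), 90.0), array([[192., 177.],
       [311., 177.],
       [311., 316.],
       [192., 316.]], dtype=float32)) (((311.5, 200.5), (139.0, 119.0), 90.0), array([[252., 131.],
       [371., 131.],
       [371., 270.],
       [252., 270.]], dtype=float32))
[0.4842 0.2471 0.022 ] [0.1397 0.1933 0.1602 0.1932] [  66.054   -20.9728 -113.9774  152.952 ]
[0.4862 0.2483 0.022 ] [0.134  0.1774 0.1527 0.1764] [  66.1933  -17.8061 -113.8285  156.143 ]
[[ 0.3758  0.2161 -0.0044  0.0077]
 [ 0.4414  0.3533 -0.0277  0.0034]
 [ 0.5834  0.2839  0.048   0.0025]
 [ 0.5128  0.1577  0.0684  0.0017]]
```

```bash
cat >> m.py <<'E'
def nestc(p,near):
    h=cv2.cvtColor(p,cv2.COLOR_RGB2HSV)
    b=comp((h[...,0]>95)&(h[...,0]<125)&(h[...,1]>110),near,300)
    # ring frame: blue outer body with hole = white lead-in
    b=((h[...,0]>95)&(h[...,0]<125)&(h[...,1]>110)).astype(np.uint8)
    cs,hi=cv2.findContours(b,cv2.RETR_CCOMP,2)
    c=max([c for c,q in zip(cs,hi[0]) if q[3]>=0 and np.hypot(*(c.mean((0,1))-near))<40],key=cv2.contourArea)
    return cv2.minAreaRect(c),cv2.boxPoints(cv2.minAreaRect(c))
E
python3 - <<'E'
from m import *
r1=nestc((a:=load("w_nest1"))[0],(252,247));r2=nestc((b:=load("w_nest2"))[0],(312,201))
print(r1[0],r2[0])
A,B=plane(a[1],r1[1],.022),plane(b[1],r2[1],.022)
print(*rect(A));print(*rect(B))
k=[np.argmin(np.hypot(*(B-q)[:,:2].T)) for q in A]
print(tri(a[1],r1[1],b[1],r2[1][k]))
s=sense();w,x,y,z=s["tcp_rot"];M=R.from_quat([x,y,z,w]).as_matrix()
d=M.T@(np.array([.5481,-.2346,.15])-s["ee_pos"]);print("tool delta cm",d*100,"heading x",np.degrees(np.arctan2(M[1,0],M[0,0])))
E
```

```text
((252.93804931640625, 250.50582885742188), (74.98370361328125, 56.844486236572266), 84.64418029785156) ((312.82110595703125, 203.0143280029297), (81.65911865234375, 59.45006561279297), 85.42607879638672)
[0.4858 0.2485 0.022 ] [0.0691 0.1042 0.0744 0.1048] [  71.7571  -17.6483 -107.8224  159.4548]
[0.4864 0.25   0.022 ] [0.0686 0.1043 0.074  0.1045] [  70.8612  -14.9633 -108.7772  162.043 ]
[[0.4256 0.2325 0.0212 0.0006]
 [0.4491 0.2979 0.0168 0.0001]
 [0.5403 0.2689 0.0342 0.0024]
 [0.5157 0.2015 0.0382 0.0018]]
tool delta cm [ 1.2425  1.2003 12.5977] heading x 152.35781457200025
```

```bash
cat >> m.py <<'E'
def nestw(p,c,near,z=.022):
    h=cv2.cvtColor(p,cv2.COLOR_RGB2HSV);b=((h[...,0]>95)&(h[...,0]<125)&(h[...,1]>110)).astype(np.uint8)
    cs,hi=cv2.findContours(b,cv2.RETR_CCOMP,cv2.CHAIN_APPROX_NONE)
    q=max([k for k,g in zip(cs,hi[0]) if g[3]>=0 and np.hypot(*(k.mean((0,1))-near))<40],key=cv2.contourArea)
    w=plane(c,q[:,0],z)[:,:2].astype(np.float32);r=cv2.minAreaRect(w*1000);return r,cv2.boxPoints(r)/1000
E
python3 -m crank '[{"dx":0.6,"dy":0.6,"dz":3,"yaw":0},{"dx":0.6,"dy":0.6,"dz":3,"yaw":0},{"dx":0,"dy":0,"dz":0,"yaw":0},{"dx":0,"dy":0,"dz":0,"yaw":0}]'
python3 - <<'E'
from m import *
for n,q in(("w_nest1",(252,247)),("w_nest2",(312,201))):
    a=load(n);r,b=nestw(a[0],a[1],q);print(r);print(rect(b)[2])
shot("wrist","w_blk2");p,c,s=load("w_blk2");p1,c1,s1=load("w_blk1")
u=proj(c,[.548,-.2346,.042])[0];H,m=holes(p,u);H1,_=holes(p1,(264,150));print(H)
k=[np.argmin(np.hypot(*(plane(c,H[:5,1:],.042)-w)[:,:2].T)) for w in plane(c1,H1[:5,1:],.042)]
print(tri(c1,H1[:5,1:],c,H[k][:,1:]));print(plane(c,H[k][:,1:],.042))
s=sense();w,x,y,z=s["tcp_rot"];M=R.from_quat([x,y,z,w]).as_matrix()
T=plane(c,H[1:5,1:],.042).mean(0);T[2]=.023;print("tgt",T,"tool delta cm",M.T@(T-s["ee_pos"])*100,"heading x",np.degrees(np.arctan2(M[1,0],M[0,0])))
E
```

```text
time: 3.4
ee_pos: [0.5478, -0.235, 0.2168]
tcp_rot: [-0.0, 0.239, 0.971, 0.0]
contact_force: [0.3, -0.8, 0.9]
grip_width: 0.0883
grasp_force: 0.0
((486.12200927734375, 249.2986297607422), (70.02045440673828, 104.37422943115234), 72.1353530883789)
[ -17.8646   72.1353  162.1354 -107.8646]
((486.13812255859375, 249.06304931640625), (69.39045715332031, 103.70832824707031), 72.04296875)
[ -17.957   72.043  162.043 -107.957]
[[10431.5      364.7242    94.3893]
 [ 1687.5      300.5049   195.0683]
 [ 1170.       298.116    151.9245]
 [  378.       252.4206   176.7725]
 [  275.5      106.758     35.4301]
 [   76.       504.0614    44.364 ]
 [   63.5      107.6115   203.2861]
 [   38.       252.5      128.6096]
 [   36.5      237.2511   207.2511]
 [   36.       163.7083    25.1944]
 [   29.       268.1149   143.    ]
 [   25.5      236.8301   143.1699]
 [   25.       491.5      145.88  ]
 [   17.       499.9412   158.5   ]
 [   15.       267.8444   207.    ]
 [   14.       487.4286   163.8571]
 [   10.       178.5       16.2167]
 [   10.       152.        32.5   ]
 [    9.5      146.2281    1
[... 1195 characters left out ...]

 [    4.       184.5        3.    ]
 [    4.       182.5        5.    ]
 [    4.       143.5       37.    ]
 [    4.       143.5       14.    ]
 [    4.       132.        44.5   ]
 [    4.       124.5       31.    ]
 [    4.        99.       191.5   ]
 [    4.        75.5       54.    ]]
[[ 0.547  -0.2344  0.051   0.    ]
 [ 0.501  -0.2173  0.2403  0.0131]
 [ 0.5021 -0.2029  0.2506  0.0174]
 [ 0.5135 -0.217   0.2535  0.0282]
 [-0.4327  0.2911  4.3995  0.0223]]
[[ 0.5491 -0.2355  0.042 ]
 [ 0.5491 -0.2355  0.042 ]
 [ 0.5477 -0.1877  0.042 ]
 [ 0.5491 -0.2355  0.042 ]
 [ 0.5491 -0.2355  0.042 ]]
tgt [ 0.5173 -0.2282  0.023 ] tool delta cm [ 3.1708 -0.7638 19.5141] heading x 152.34933139623215
```

Run:
```python
from m import *
p,c,s=load("w_blk2");p1,c1,s1=load("w_blk1")
U=np.array([[252.42,176.77],[236.83,143.17],[268.11,143],[267.84,207],[237.25,207.25]]);U1=holes(p1,(264,150))[0][:5,1:]
print(tri(c1,U1,c,U));W=plane(c,U,.042);print(W)
s=sense();w,x,y,z=s["tcp_rot"];M=R.from_quat([x,y,z,w]).as_matrix()
d=W[3]+W[4]-W[1]-W[2];print("ax",np.degrees(np.arctan2(-d[1],-d[0])))
T=W[1:].mean(0);T[2]=.023;print("tgt",T,"tool delta cm",M.T@(T-s["ee_pos"])*100)
```

```text
[[ 0.547  -0.2344  0.051   0.    ]
 [ 0.5136 -0.2326  0.05    0.0003]
 [ 0.5264 -0.2079  0.0503  0.0002]
 [ 0.5813 -0.2359  0.0454  0.0002]
 [ 0.5664 -0.2604  0.0515  0.0002]]
[[ 0.5491 -0.2355  0.042 ]
 [ 0.5147 -0.2335  0.042 ]
 [ 0.5277 -0.2083  0.042 ]
 [ 0.5824 -0.2362  0.042 ]
 [ 0.5691 -0.2624  0.042 ]]
ax 152.43741829405323
tgt [ 0.5485 -0.2351  0.023 ] tool delta cm [ 0.0932  0.0708 19.5196]
```

```bash
python3 -m crank '[{"dx":0.1,"dy":0.07,"dz":4,"yaw":0},{"dx":0,"dy":0,"dz":4,"yaw":0},{"dx":0,"dy":0,"dz":4,"yaw":0},{"dx":0,"dy":0,"dz":3,"yaw":0},{"dx":0,"dy":0,"dz":1.5,"yaw":0}]'
python3 -m crank '[{"dx":0,"dy":0,"dz":1.5,"yaw":0},{"dx":0,"dy":0,"dz":1.5,"yaw":0},{"dx":0,"dy":0,"dz":0,"yaw":0},{"dx":0,"dy":0,"dz":0,"yaw":0},{"dx":0,"dy":0,"dz":0,"yaw":0}]'
python3 -m crank '[{"dx":0,"dy":0,"dz":0,"yaw":0},{"dx":0,"dy":0,"dz":0,"yaw":0},{"dx":0,"dy":0,"dz":0,"yaw":0},{"dx":0,"dy":0,"dz":0,"yaw":0},{"dx":0,"dy":0,"dz":0,"yaw":0}]' 4
python3 -m crank '[{"dx":0,"dy":0,"dz":0,"yaw":0},{"dx":0,"dy":0,"dz":0,"yaw":0},{"dx":0,"dy":0,"dz":0,"yaw":0}]'
```

```text
time: 3.95
ee_pos: [0.5472, -0.2357, 0.0508]
tcp_rot: [-0.0, 0.24, 0.971, 0.0]
contact_force: [-0.4, 0.2, -0.5]
grip_width: 0.0881
grasp_force: 0.0
time: 4.45
ee_pos: [0.5483, -0.2365, 0.023]
tcp_rot: [0.001, 0.24, 0.971, -0.0]
contact_force: [0.0, 0.1, -0.2]
grip_width: 0.0879
grasp_force: 0.0
time: 4.95
ee_pos: [0.5473, -0.2359, 0.0217]
tcp_rot: [0.0, 0.24, 0.971, 0.0]
contact_force: [0.8, 2.0, 0.3]
grip_width: 0.0503
grasp_force: 1.1
time: 5.25
ee_pos: [0.5473, -0.2359, 0.0218]
tcp_rot: [-0.0, 0.24, 0.971, 0.0]
contact_force: [0.7, 0.0, 0.5]
grip_width: 0.0496
grasp_force: 30.0
```

The block is gripped (49.6 mm, 30 N). Lift it and carry it over the nest.

```bash
python3 -m crank '[{"dx":0,"dy":0,"dz":-1.5,"yaw":0},{"dx":0,"dy":0,"dz":-3,"yaw":0},{"dx":0,"dy":0,"dz":-4,"yaw":0},{"dx":0,"dy":0,"dz":-4,"yaw":0},{"dx":0,"dy":0,"dz":0,"yaw":0}]'
python3 -m crank '[{"dx":1.4,"dy":2,"dz":0,"yaw":0},{"dx":2.8,"dy":4,"dz":0,"yaw":0},{"dx":2.8,"dy":4,"dz":0,"yaw":0},{"dx":2.8,"dy":4,"dz":0,"yaw":0},{"dx":2.8,"dy":4,"dz":0,"yaw":0}]'
python3 -m crank '[{"dx":2.8,"dy":4,"dz":0,"yaw":0},{"dx":2.8,"dy":4,"dz":0,"yaw":0},{"dx":2.8,"dy":4,"dz":0,"yaw":0},{"dx":1.4,"dy":2,"dz":0,"yaw":0},{"dx":0,"dy":0,"dz":0,"yaw":-0.086}]'
python3 -m crank '[{"dx":0,"dy":0,"dz":0,"yaw":-0.085},{"dx":0,"dy":0,"dz":0,"yaw":0},{"dx":0,"dy":0,"dz":0,"yaw":0},{"dx":0,"dy":0,"dz":0,"yaw":0}]'
python3 - <<'E'
from m import *
p,d,c,s=shot("wrist","w_hold1")
w,x,y,z=s["tcp_rot"];M=R.from_quat([x,y,z,w]).as_matrix()
print("delta cm",M.T@(np.array([.4850,.2482,.033])-s["ee_pos"])*100,"heading",np.degrees(np.arctan2(M[1,0],M[0,0])),s["grip_width"],s["grasp_force"],s["q"])
E
```

```text
time: 5.75
ee_pos: [0.551, -0.2379, 0.1537]
tcp_rot: [0.006, 0.24, 0.971, -0.001]
contact_force: [2.4, -1.0, -3.5]
grip_width: 0.0494
grasp_force: 30.0
time: 6.25
ee_pos: [0.5172, -0.0164, 0.1445]
tcp_rot: [-0.002, 0.24, 0.971, -0.0]
contact_force: [1.1, -0.1, -5.0]
grip_width: 0.0499
grasp_force: 30.0
time: 6.75
ee_pos: [0.4957, 0.1544, 0.1446]
tcp_rot: [-0.002, 0.195, 0.981, -0.0]
contact_force: [0.3, -1.1, -5.3]
grip_width: 0.0496
grasp_force: 30.0
time: 7.15
ee_pos: [0.4976, 0.1511, 0.1459]
tcp_rot: [-0.001, 0.157, 0.988, -0.0]
contact_force: [0.7, 0.4, -6.5]
grip_width: 0.0498
grasp_force: 30.0
delta cm [ 4.1939  8.85   11.2838] heading 161.9136052909622 0.04975184019240978 29.9978348845616 [ 0.247   0.0597  2.0356 -0.      1.0478 -1.0082]
```

View pics/w_hold1.png

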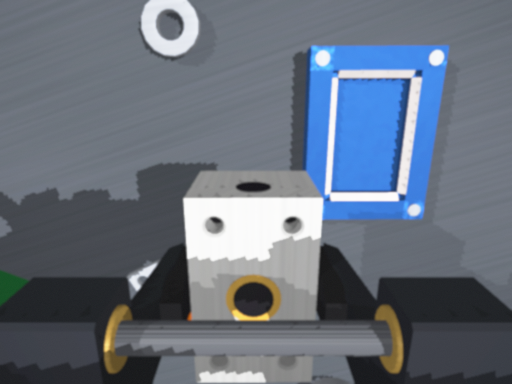

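The picture shows the block square in the fingers with its front holes at (214,225) and (292,224) and its bore at (254,297). The nest is at (370,133) ahead right, unobstructed. I measure both relative to the tool.

Run:
```python
from m import *
p,c,s=load("w_hold1")
r,b=nestw(p,c,(370,133));print("nest",r,rect(b)[2])
h=cv2.cvtColor(p,cv2.COLOR_RGB2HSV)
def dark(u,rad):
    k=comp((h[...,2]<95)&(np.hypot(*(np.indices(h.shape[:2])[::-1]-np.array(u)[:,None,None]))<rad),u,20);M=cv2.moments(k,True);return M["m10"]/M["m00"],M["m01"]/M["m00"],M["m00"]
U=[dark((214,225),14),dark((292,224),14)];print(U)
w,x,y,z=s["tcp_rot"];M=R.from_quat([x,y,z,w]).as_matrix()
W=plane(c,np.array(U)[:,:2],s["ee_pos"][2]+.0202);L=(W-s["ee_pos"])@M;print("holes in tool mm",L*1000)
n=np.array([*np.array(r[0])/1000,.022]);print("nest in tool cm",(n-s["ee_pos"])@M*100)
```

```text
nest ((486.1495361328125, 248.78604125976562), (66.98511505126953, 100.52210998535156), 72.01376342773438) [ -17.9862   72.0137  162.0138 -107.9863]
[(215.76190476190476, 220.33333333333334, 42.0), (290.93617021276594, 220.12765957446808, 47.0)]
holes in tool mm [[ 32.4755 -12.9297 -20.1472]
 [ 32.5697  14.53   -20.1706]]
nest in tool cm [ 4.1014  8.9424 12.3836]
```

```bash
python3 -m crank '[{"dx":1.35,"dy":2.95,"dz":0,"yaw":0},{"dx":1.4,"dy":2.95,"dz":0,"yaw":0},{"dx":1.4,"dy":2.95,"dz":0,"yaw":0},{"dx":0,"dy":0,"dz":3.5,"yaw":0},{"dx":0,"dy":0,"dz":3.5,"yaw":0}]'
python3 -m crank '[{"dx":0,"dy":0,"dz":2,"yaw":0},{"dx":0,"dy":0,"dz":0,"yaw":0},{"dx":0,"dy":0,"dz":0,"yaw":0},{"dx":0,"dy":0,"dz":0,"yaw":0}]'
python3 - <<'E'
from m import *
a=[sense() for _ in range(3)]
p,d,c,s=shot("wrist","w_hold2")
w,x,y,z=s["tcp_rot"];M=R.from_quat([x,y,z,w]).as_matrix()
print("delta cm",M.T@(np.array([.4851,.2482,.032])-s["ee_pos"])*100,"heading",np.degrees(np.arctan2(M[1,0],M[0,0])))
E
```

```text
time: 7.7
ee_pos: [0.4878, 0.2502, 0.0777]
tcp_rot: [0.002, 0.156, 0.988, 0.001]
contact_force: [-0.2, -0.6, -6.6]
grip_width: 0.0503
grasp_force: 30.0
time: 8.1
ee_pos: [0.4877, 0.249, 0.0585]
tcp_rot: [0.001, 0.157, 0.988, 0.001]
contact_force: [0.1, 0.0, -4.9]
grip_width: 0.0494
grasp_force: 30.0
delta cm [ 0.2313 -0.1663  2.6513] heading 161.981619147424
```

View pics/w_hold2.png

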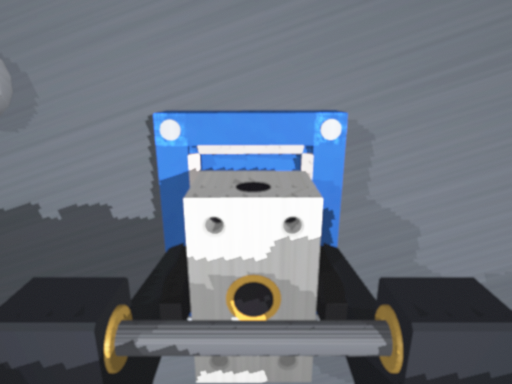

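The picture shows the nest's centreline at column 250.5 (screws at 170 and 331) and the block's at 253.5, so the block is about 1.5 mm too far in +y. That agrees with the measured delta, so I correct and lower gently.

```bash
python3 -m crank '[{"dx":0.22,"dy":-0.16,"dz":0,"yaw":0},{"dx":0,"dy":0,"dz":0.7,"yaw":0},{"dx":0,"dy":0,"dz":0,"yaw":0},{"dx":0,"dy":0,"dz":0,"yaw":0}]'
python3 -m crank '[{"dx":0,"dy":0,"dz":0.5,"yaw":0},{"dx":0,"dy":0,"dz":0.5,"yaw":0},{"dx":0,"dy":0,"dz":0,"yaw":0},{"dx":0,"dy":0,"dz":0,"yaw":0}]'
python3 -m crank '[{"dx":0,"dy":0,"dz":0.5,"yaw":0},{"dx":0,"dy":0,"dz":0.2,"yaw":0},{"dx":0,"dy":0,"dz":0,"yaw":0},{"dx":0,"dy":0,"dz":0,"yaw":0}]'
```

```text
time: 8.55
ee_pos: [0.4831, 0.2475, 0.0494]
tcp_rot: [-0.0, 0.156, 0.988, -0.0]
contact_force: [0.4, 0.0, -6.0]
grip_width: 0.0496
grasp_force: 30.0
time: 8.95
ee_pos: [0.4831, 0.2475, 0.0392]
tcp_rot: [-0.0, 0.156, 0.988, -0.0]
contact_force: [-0.6, 0.2, -6.0]
grip_width: 0.0498
grasp_force: 30.0
time: 9.35
ee_pos: [0.4834, 0.2477, 0.0326]
tcp_rot: [-0.0, 0.156, 0.988, -0.0]
contact_force: [-0.7, 0.4, -5.7]
grip_width: 0.0501
grasp_force: 30.0
```

```bash
python3 -m crank '[{"dx":-0.1,"dy":0,"dz":0.1,"yaw":0},{"dx":0,"dy":0,"dz":0,"yaw":0},{"dx":0,"dy":0,"dz":0,"yaw":0}]'
python3 -m crank '[{"dx":0,"dy":0,"dz":0,"yaw":0},{"dx":0,"dy":0,"dz":0,"yaw":0},{"dx":0,"dy":0,"dz":0,"yaw":0},{"dx":0,"dy":0,"dz":0,"yaw":0},{"dx":0,"dy":0,"dz":0,"yaw":0}]' 7.5
python3 -m crank '[{"dx":0,"dy":0,"dz":0,"yaw":0},{"dx":0,"dy":0,"dz":-2,"yaw":0},{"dx":0,"dy":0,"dz":-4,"yaw":0},{"dx":-2.5,"dy":0,"dz":-4,"yaw":0},{"dx":-2.5,"dy":0,"dz":-4,"yaw":0}]'
python3 -m crank '[{"dx":0,"dy":0,"dz":-3,"yaw":0},{"dx":0,"dy":0,"dz":0,"yaw":0},{"dx":0,"dy":0,"dz":0,"yaw":0}]'
python3 - <<'E'
from m import *
p,d,c,s=shot("wrist","w_seat1");print(proj(c,[[.486,.249,.052]]),s["ee_pos"])
r,b=nestw(p,c,proj(c,[[.486,.249,.022]])[0]);print(r)
E
```

```text
time: 9.65
ee_pos: [0.4845, 0.2474, 0.0318]
tcp_rot: [0.0, 0.156, 0.988, 0.0]
contact_force: [-0.1, -0.5, -6.5]
grip_width: 0.0501
grasp_force: 30.0
time: 10.15
ee_pos: [0.4847, 0.2475, 0.0321]
tcp_rot: [0.0, 0.156, 0.988, 0.0]
contact_force: [1.2, -0.1, 0.8]
grip_width: 0.075
grasp_force: 0.0
time: 10.65
ee_pos: [0.5315, 0.2318, 0.1729]
tcp_rot: [-0.0, 0.156, 0.988, -0.0]
contact_force: [1.2, 0.5, 0.7]
grip_width: 0.0748
grasp_force: 0.0
time: 10.95
ee_pos: [0.5322, 0.232, 0.2023]
tcp_rot: [0.001, 0.156, 0.988, 0.0]
contact_force: [-0.6, 0.4, -0.8]
grip_width: 0.075
grasp_force: 0.0
[[254.3966 123.9784]] [0.5322 0.232  0.2023]
((485.8932189941406, 248.61843872070312), (67.02836608886719, 101.64087677001953), 72.16622161865234)
```

View pics/w_seat1.png

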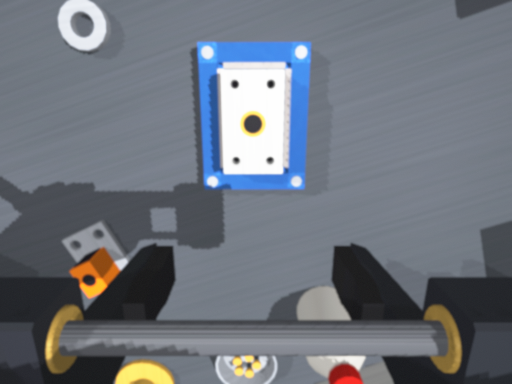

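The picture shows the block in the nest, bore at (253,124), holes at (235,84), (271,84), (236,160) and (270,160), square to the rim. Next I check height and centring with numbers.

```bash
cat >> m.py <<'E'
def darks(p,U,rad=7,v=110):
    g=cv2.cvtColor(p,cv2.COLOR_RGB2GRAY).astype(float);Y,X=np.indices(g.shape);o=[]
    for u in U:
        u=np.array(u,float)
        for _ in range(4):
            w=np.clip(v-g,0,None)*(np.hypot(X-u[0],Y-u[1])<rad);u=np.array([(w*X).sum(),(w*Y).sum()])/w.sum()
        o.append(u)
    return np.array(o)
E
python3 - <<'E'
from m import *
f=np.load("w_seat1.npz",allow_pickle=True);d=f["d"];p,c,s=load("w_seat1")
U=darks(p,[(235,84),(271,84),(270,160),(236,160)]);W=plane(c,U,.052);print(U);print(*rect(W));
def z(u,v):
    o,D=ray(c,[[u,v]]);return (o+D*d[v,u])[0]
for q in((232,100),(272,100),(232,150),(272,150),(252,92),(252,150)):print("top",q,z(*q))
for q in((208,110),(298,110),(228,52),(270,52),(208,150),(298,150)):print("rim",q,z(*q))
E
```

```text
[[234.5278  83.7279]
 [270.3215  83.6164]
 [269.5594 159.3746]
 [235.9614 159.453 ]]
[0.4846 0.2479 0.052 ] [0.0284 0.0609 0.0285 0.0609] [  72.188   -17.7052 -107.8569  162.2074]
top (232, 100) [0.4624 0.2377 0.0525]
top (272, 100) [0.4724 0.2683 0.0512]
top (232, 150) [0.5007 0.2244 0.0515]
top (272, 150) [0.5111 0.2564 0.0516]
top (252, 92) [0.4615 0.2549 0.0532]
top (252, 150) [0.506  0.2404 0.051 ]
rim (208, 110) [0.4645 0.2125 0.0222]
rim (298, 110) [0.4896 0.2892 0.0203]
rim (228, 52) [0.4246 0.2453 0.0209]
rim (270, 52) [0.4357 0.2794 0.0221]
rim (208, 150) [0.4982 0.2001 0.023 ]
rim (298, 150) [0.524  0.2793 0.0226]
```

The block is home: top at 51–53 mm, rim at 22 mm, offset about 1.5 mm, angle off 0.1°. Now the cover.

```bash
python3 -m crank '[{"dx":-2.9,"dy":-2.9,"dz":0,"yaw":0},{"dx":-2.9,"dy":-2.9,"dz":0,"yaw":0},{"dx":-2.9,"dy":-2.9,"dz":0,"yaw":0},{"dx":-2.9,"dy":-2.9,"dz":0,"yaw":0},{"dx":-2.9,"dy":-2.9,"dz":0,"yaw":0}]'
python3 -m crank '[{"dx":0,"dy":0,"dz":0,"yaw":-0.105},{"dx":0,"dy":0,"dz":0,"yaw":-0.105},{"dx":0,"dy":0,"dz":0,"yaw":-0.105},{"dx":0,"dy":0,"dz":0,"yaw":0},{"dx":0,"dy":0,"dz":0,"yaw":0}]' 8.8
python3 - <<'E'
from m import *
p,d,c,s=shot("wrist","w_cov1");print(proj(c,[[.58,.046,.04]]),s["ee_pos"],s["q"])
E
python3 -m crank '[{"dx":2,"dy":0,"dz":4,"yaw":0},{"dx":0,"dy":0,"dz":0,"yaw":0},{"dx":0,"dy":0,"dz":0,"yaw":0},{"dx":0,"dy":0,"dz":0,"yaw":0}]'
python3 - <<'E'
from m import *
p,d,c,s=shot("wrist","w_cov2")
a=load("w_cov1")[0];cv2.imwrite('pics/pair3.png',cv2.resize(np.hstack([a,p]),(800,300))[:,:,::-1])
E
```

```text
time: 11.5
ee_pos: [0.6237, 0.0481, 0.1987]
tcp_rot: [-0.002, 0.156, 0.988, -0.0]
contact_force: [0.0, 0.9, -0.1]
grip_width: 0.0752
grasp_force: 0.0
time: 12.0
ee_pos: [0.6238, 0.0495, 0.1996]
tcp_rot: [-0.002, 0.0, 1.0, -0.0]
contact_force: [-0.4, 0.2, -0.2]
grip_width: 0.088
grasp_force: 0.0
[[248.4706 129.9038]] [0.6238 0.0495 0.1996] [ 0.0393  0.2068  1.7625  0.      1.1758 -1.5306]
time: 12.45
ee_pos: [0.6071, 0.0495, 0.1637]
tcp_rot: [0.002, -0.0, 1.0, 0.0]
contact_force: [0.3, 0.5, 0.0]
grip_width: 0.0882
grasp_force: 0.0
```

View pics/pair3.png

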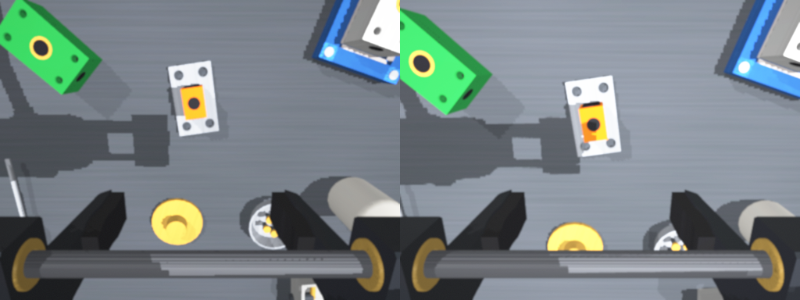

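The pictures show the cover with its orange housing. The holes in view 1 (full-size pixels) are at (229,96), (262,93), (269,157) and (238,161), the spot at (248,132). In view 2 the holes are at (227,116), (260,113), (269,183) and (237,187), the spot at (247,159).

Run:
```python
from m import *
A=[(229,96),(262,93),(269,157),(238,161)];B=[(227,116),(260,113),(269,183),(237,187)]
o=[]
for n,Q,sp in(("w_cov1",A,(248,132)),("w_cov2",B,(247,159))):
    p,c,s=load(n);U=darks(p,Q,8,165);S=darks(p,[sp],9,90);o.append((c,np.r_[U,S]))
    W=plane(c,U,.006);print(n,U.round(1).tolist(),S);r=rect(W);print(*r);print("spot@40",plane(c,S,.04),"holes mean",W.mean(0))
    h=cv2.cvtColor(p,cv2.COLOR_RGB2HSV);print("bright",[p[int(v),int(u)].tolist() for u,v in U[:2]])
print("tri",tri(o[0][0],o[0][1],o[1][0],o[1][1]))
s=sense();w,x,y,z=s["tcp_rot"];M=R.from_quat([x,y,z,w]).as_matrix();print(s["ee_pos"],np.degrees(np.arctan2(M[1,0],M[0,0])))
```

```text
w_cov1 [[228.2, 95.8], [259.5, 91.1], [268.4, 157.4], [238.5, 161.3]] [[247.7386 132.0683]]
[0.5816 0.0458 0.006 ] [0.0291 0.0623 0.0294 0.062 ] [  98.1453    8.2832  -82.4704 -172.0015]
spot@40 [[0.5818 0.0454 0.04  ]] holes mean [0.5816 0.0458 0.006 ]
bright [[116, 123, 134], [117, 125, 136]]
w_cov2 [[225.7, 116.2], [260.7, 111.1], [270.1, 183.0], [235.7, 187.3]] [[246.1188 160.1511]]
[0.5817 0.0457 0.006 ] [0.0295 0.0628 0.0309 0.0623] [  98.252     8.135   -82.5615 -173.1587]
spot@40 [[0.5829 0.0446 0.04  ]] holes mean [0.5817 0.0457 0.006 ]
bright [[144, 152, 163], [141, 150, 162]]
tri [[0.5529 0.027  0.0055 0.    ]
 [0.5488 0.056  0.0041 0.0004]
 [0.6095 0.0647 0.0105 0.0003]
 [0.6127 0.0354 0.0132 0.0011]
 [0.5803 0.0452 0.0525 0.0008]]
[0.6076 0.0494 0.1642] -179.94490945750033
```

```bash
python3 -m crank '[{"dx":0,"dy":0,"dz":0,"yaw":-0.132},{"dx":2.6,"dy":-0.1,"dz":3,"yaw":0},{"dx":0,"dy":0,"dz":4,"yaw":0},{"dx":0,"dy":0,"dz":0,"yaw":0},{"dx":0,"dy":0,"dz":0,"yaw":0}]'
python3 - <<'E'
from m import *
p,d,c,s=shot("wrist","w_cov3")
w,x,y,z=s["tcp_rot"];M=R.from_quat([x,y,z,w]).as_matrix();print(s["ee_pos"],np.degrees(np.arctan2(M[1,0],M[0,0])),(np.array([.5817,.0457,.018])-s["ee_pos"])@M*100)
S=darks(p,proj(c,[[.582,.0455,.04]]),12,90);print(S,plane(c,S,.04))
E
```

```text
time: 13.0
ee_pos: [0.5807, 0.0448, 0.0929]
tcp_rot: [0.0, -0.066, 0.998, -0.0]
contact_force: [0.7, -0.4, 0.1]
grip_width: 0.0882
grasp_force: 0.0
[0.5807 0.0448 0.0929] -172.37545194762637 [-0.1049  0.0723  7.4917]
[[253.2659 227.4489]] [[0.5822 0.0455 0.04  ]]
```

```bash
python3 -m crank '[{"dx":-0.1,"dy":0,"dz":3,"yaw":0},{"dx":0,"dy":0,"dz":2.5,"yaw":0},{"dx":0,"dy":0,"dz":1.9,"yaw":0},{"dx":0,"dy":0,"dz":0,"yaw":0},{"dx":0,"dy":0,"dz":0,"yaw":0}]'
python3 -m crank '[{"dx":0,"dy":0,"dz":0,"yaw":0},{"dx":0,"dy":0,"dz":0,"yaw":0},{"dx":0,"dy":0,"dz":0,"yaw":0},{"dx":0,"dy":0,"dz":0,"yaw":0},{"dx":0,"dy":0,"dz":0,"yaw":0}]' 1.5
python3 -m crank '[{"dx":0,"dy":0,"dz":0,"yaw":0},{"dx":0,"dy":0,"dz":0,"yaw":0},{"dx":0,"dy":0,"dz":0,"yaw":0},{"dx":0,"dy":0,"dz":0,"yaw":0},{"dx":0,"dy":0,"dz":0,"yaw":0}]'
```

```text
time: 13.55
ee_pos: [0.5826, 0.045, 0.0198]
tcp_rot: [0.002, -0.067, 0.998, -0.0]
contact_force: [0.6, 1.1, 0.4]
grip_width: 0.0882
grasp_force: 0.0
time: 14.05
ee_pos: [0.5805, 0.0449, 0.018]
tcp_rot: [0.0, -0.067, 0.998, -0.0]
contact_force: [0.1, -0.0, -0.9]
grip_width: 0.0501
grasp_force: 0.0
time: 14.55
ee_pos: [0.5803, 0.0449, 0.0176]
tcp_rot: [-0.0, -0.067, 0.998, 0.0]
contact_force: [1.1, 0.1, 0.6]
grip_width: 0.0235
grasp_force: 30.0
```

The cover is held (23.5 mm, 30 N). Lift it, turn, and carry it to just beside the block for a relative look.

```bash
python3 -m crank '[{"dx":0,"dy":0,"dz":-1,"yaw":0},{"dx":0,"dy":0,"dz":-3,"yaw":0},{"dx":0,"dy":0,"dz":-4,"yaw":0},{"dx":0,"dy":0,"dz":-4,"yaw":0},{"dx":0,"dy":0,"dz":0,"yaw":0.111}]'
python3 -m crank '[{"dx":0,"dy":0,"dz":0,"yaw":0.111},{"dx":0,"dy":0,"dz":0,"yaw":0.111},{"dx":0,"dy":0,"dz":0,"yaw":0.11},{"dx":2,"dy":1.2,"dz":0,"yaw":0},{"dx":3.4,"dy":1.9,"dz":0,"yaw":0}]'
python3 -m crank '[{"dx":3.4,"dy":1.9,"dz":0,"yaw":0},{"dx":3.4,"dy":1.9,"dz":0,"yaw":0},{"dx":3.2,"dy":1.9,"dz":0,"yaw":0},{"dx":0,"dy":0,"dz":0,"yaw":0},{"dx":0,"dy":0,"dz":0,"yaw":0}]'
python3 -m crank '[{"dx":0,"dy":0,"dz":0,"yaw":0},{"dx":0,"dy":0,"dz":0,"yaw":0}]'
python3 - <<'E'
from m import *
p,d,c,s=shot("wrist","w_ch1");print(s["q"])
w,x,y,z=s["tcp_rot"];M=R.from_quat([x,y,z,w]).as_matrix();print(s["ee_pos"],np.degrees(np.arctan2(M[1,0],M[0,0])),"to go cm",(np.array([.4829,.2474,.0846])-s["ee_pos"])@M*100)
E
```

```text
time: 15.05
ee_pos: [0.585, 0.0451, 0.1452]
tcp_rot: [0.006, -0.01, 1.0, 0.0]
contact_force: [1.4, -0.0, -2.1]
grip_width: 0.0237
grasp_force: 30.0
time: 15.55
ee_pos: [0.5393, 0.0903, 0.1382]
tcp_rot: [0.001, 0.156, 0.988, -0.0]
contact_force: [-0.3, 1.3, -2.4]
grip_width: 0.0236
grasp_force: 30.0
time: 16.05
ee_pos: [0.4601, 0.1761, 0.138]
tcp_rot: [0.0, 0.153, 0.988, -0.0]
contact_force: [-0.1, 0.2, -2.8]
grip_width: 0.0235
grasp_force: 30.0
time: 16.25
ee_pos: [0.4615, 0.175, 0.1379]
tcp_rot: [0.0, 0.155, 0.988, -0.0]
contact_force: [0.3, -0.2, -2.8]
grip_width: 0.0237
grasp_force: 30.0
[ 0.3122  0.0167  2.0966 -0.0004  1.0278 -0.9474]
[0.4615 0.175  0.1379] 162.18093933904507 to go cm [0.1787 7.5485 5.3337]
```

View pics/w_ch1.png

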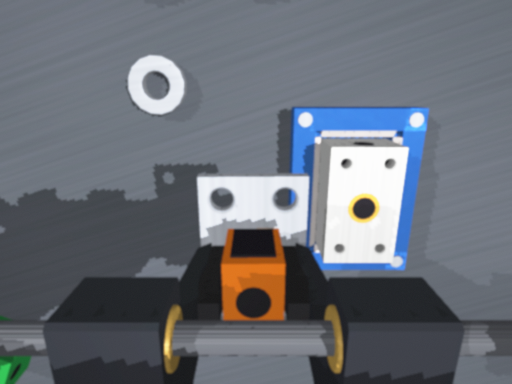

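The picture shows the cover held level, holes at (222,198) and (285,198). Beside it is the block, holes at (346,163), (390,163), (379,248) and (339,248).

Run:
```python
from m import *
p,c,s=load("w_ch1");w,x,y,z=s["tcp_rot"];M=R.from_quat([x,y,z,w]).as_matrix();e=s["ee_pos"]
C=plane(c,[(222,198),(285,198)],e[2]-.0176+.006);print("cover holes tool mm",(C-e)@M*1000)
U=darks(p,[(346,163),(390,163),(379,248),(339,248)],7);B=plane(c,U,.052);L=(B-e)@M*1000
print(U.round(1).tolist());print("block holes tool mm",L,L.mean(0),"angle",rect(L/1000)[2]);print("height tri w/ seat1",end=" ")
p1,c1,s1=load("w_seat1");U1=darks(p1,[(235,84),(271,84),(270,160),(236,160)]);print(tri(c,U,c1,U1)[:,2:])
f=np.load("w_ch1.npz",allow_pickle=True)["d"]
for u,v in((205,185),(300,185),(253,200),(205,220),(300,215)):
    o,D=ray(c,[[u,v]]);print("plate",(o+D*f[v,u])[0],((o+D*f[v,u])[0]-e)@M*1000)
```

```text
cover holes tool mm [[ 30.7112 -13.4259  11.5818]
 [ 30.7151  15.2072  11.583 ]]
[[344.2, 162.0], [387.3, 162.0], [379.3, 247.3], [338.6, 246.9]]
block holes tool mm [[ 31.4444  60.7334  85.9192]
 [ 31.4103  89.138   85.9204]
 [-30.5907  90.9026  85.956 ]
 [-30.265   61.7445  85.9546]] [ 0.4997 75.6296 85.9375] angle [ 90.0688 178.3697 -89.3599  -0.9386]
height tri w/ seat1 [[0.0477 0.0003]
 [0.0481 0.0002]
 [0.0528 0.0002]
 [0.0511 0.0004]]
plate [0.4201 0.1663 0.126 ] [ 36.7542 -20.9382  11.9167]
plate [0.4332 0.207  0.1258] [36.7153 21.8364 12.076 ]
plate [0.4334 0.1847 0.1263] [29.7275  0.6634 11.6659]
plate [0.4363 0.1602 0.1249] [ 19.4154 -21.8208  12.9783]
plate [0.4474 0.2032 0.1253] [22.0633 22.5218 12.6172]
```

```bash
python3 -m crank '[{"dx":0.12,"dy":2.5,"dz":0,"yaw":0},{"dx":0,"dy":3,"dz":0,"yaw":0},{"dx":0,"dy":2,"dz":0,"yaw":0},{"dx":0,"dy":0,"dz":0,"yaw":0},{"dx":0,"dy":0,"dz":0,"yaw":0}]'
python3 -m crank '[{"dx":0,"dy":0,"dz":2,"yaw":0},{"dx":0,"dy":0,"dz":2,"yaw":0},{"dx":0,"dy":0,"dz":1,"yaw":0},{"dx":0,"dy":0,"dz":0.3,"yaw":0},{"dx":0,"dy":0,"dz":0,"yaw":0}]'
python3 -m crank '[{"dx":0,"dy":0,"dz":0,"yaw":0},{"dx":0,"dy":0,"dz":0,"yaw":0}]'
python3 - <<'E'
from m import *
p,d,c,s=shot("wrist","w_ch2");shot("side","side_f");shot("top","top_f")
E=np.mean([s["ee_pos"],sense()["ee_pos"]],0)
w,x,y,z=s["tcp_rot"];M=R.from_quat([x,y,z,w]).as_matrix();print(E,np.degrees(np.arctan2(M[1,0],M[0,0])),"tilt",np.degrees(np.arccos(-M[2,2])),"to go cm",(np.array([.4829,.2474,.0846])-E)@M*100)
a=cv2.imread("pics/side_f.png")[100:200,110:220];cv2.imwrite("pics/fin.png",np.hstack([cv2.resize(cv2.imread("pics/w_ch2.png"),(400,300)),cv2.resize(a,(330,300),interpolation=cv2.INTER_CUBIC)]))
E
```

```text
time: 16.8
ee_pos: [0.4823, 0.2471, 0.1373]
tcp_rot: [-0.0, 0.154, 0.988, -0.001]
contact_force: [-0.6, -0.7, -2.8]
grip_width: 0.0239
grasp_force: 30.0
time: 17.3
ee_pos: [0.482, 0.2469, 0.0844]
tcp_rot: [-0.0, 0.155, 0.988, -0.0]
contact_force: [-0.3, 0.6, -2.2]
grip_width: 0.0236
grasp_force: 30.0
time: 17.5
ee_pos: [0.4832, 0.2478, 0.0858]
tcp_rot: [0.001, 0.154, 0.988, 0.001]
contact_force: [-0.0, -0.1, -2.8]
grip_width: 0.024
grasp_force: 30.0
[0.483  0.2478 0.0856] 162.2459833292204 tilt 0.11035702271489316 to go cm [-0.0025 -0.0361  0.1016]
```

View pics/fin.png

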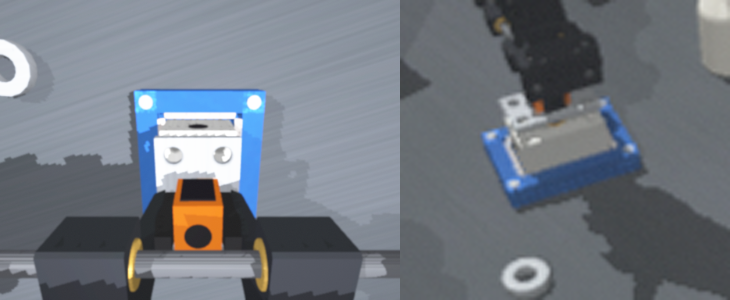

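The picture shows the cover level over the block with its front holes at (173,154) and (223,154) of the reduced frame, and an even gap in the side view. I check the lateral offset with numbers.

```bash
python3 - <<'E'
from m import *
p,c,s=load("w_ch2");w,x,y,z=s["tcp_rot"];M=R.from_quat([x,y,z,w]).as_matrix();e=s["ee_pos"]
h=cv2.cvtColor(p,cv2.COLOR_RGB2HSV)
for q in(125,135,150): # blue nest outer edges per row
    b=np.where((h[q,:,0]>95)&(h[q,:,0]<125)&(h[q,:,1]>110))[0];print("nest row",q,b.min(),b.max(),((plane(c,[[b.min(),q],[b.max(),q]],.022)-e)@M*1000)[:,1])
# block front top edge / face and plate extents: grey profile
g=cv2.cvtColor(p,cv2.COLOR_RGB2GRAY)
for q in(163,168,183,210):print(q,g[q,196:316:2].tolist())
E
python3 - <<'E'
from m import *
p,c,s=load("w_seat1");w,x,y,z=s["tcp_rot"];M=R.from_quat([x,y,z,w]).as_matrix();e=s["ee_pos"];h=cv2.cvtColor(p,cv2.COLOR_RGB2HSV)
for q in(50,58,180):
    b=np.where((h[q,:,0]>95)&(h[q,:,0]<125)&(h[q,:,1]>110))[0];print("seat1 nest row",q,((plane(c,[[b.min(),q],[b.max(),q]],.022)-e)@M*1000)[:,1])
U=darks(p,[(235,84),(271,84),(270,160),(236,160)]);print((plane(c,U,.052)-e)@M*1000)
E
```

```text
nest row 125 171 339 [-46.4259  50.0419]
nest row 135 172 338 [-46.2656  49.9025]
nest row 150 173 337 [-46.313   49.9823]
163 [100, 100, 108, 164, 190, 188, 187, 187, 186, 186, 184, 184, 186, 186, 185, 182, 180, 182, 185, 185, 184, 183, 172, 131, 101, 82, 73, 68, 69, 69, 70, 74, 83, 100, 127, 168, 187, 185, 183, 185, 187, 187, 187, 183, 182, 183, 183, 183, 183, 182, 182, 186, 225, 242, 246, 252, 251, 191, 155, 157]
168 [101, 101, 105, 162, 248, 255, 255, 255, 255, 255, 255, 255, 255, 255, 255, 255, 255, 255, 255, 255, 255, 255, 255, 255, 255, 255, 255, 255, 255, 255, 255, 255, 255, 255, 255, 255, 255, 255, 255, 255, 255, 255, 255, 255, 255, 255, 255, 255, 255, 255, 255, 255, 255, 253, 240, 227, 229, 167, 144, 146]
183 [152, 253, 254, 254, 254, 254, 254, 254, 253, 254, 254, 254, 253, 253, 253, 254, 254, 254, 254, 254, 254, 254, 253, 254, 254, 254, 254, 253, 254, 254, 253, 253, 253, 253, 253, 253, 253, 253, 254, 254, 254, 254, 253, 253, 253, 253, 253, 253, 253, 253, 253, 253, 253, 253, 253, 253, 243, 149, 143, 144]
210 [102, 185, 254, 254, 254, 254, 254, 254, 252, 248, 242, 231, 220, 211, 218, 231, 245, 251, 254, 254, 254, 254, 254, 254, 254, 254, 254, 253, 254, 254, 253, 253, 253, 253, 252, 252, 253, 253, 254, 253, 252, 247, 239, 227, 219, 222, 231, 241, 245, 251, 253, 253, 253, 253, 253, 251, 177, 138, 139, 139]
seat1 nest row 50 [-47.0258  49.1057]
seat1 nest row 58 [-47.3426  49.429 ]
seat1 nest row 180 [-47.0371  49.2322]
[[ 80.7573 -14.0196 150.2091]
 [ 80.8456  14.3442 150.2356]
 [ 19.8987  14.6473 150.3011]
 [ 19.8325 -13.8095 150.2746]]
```

Lateral offset is about 0.1 mm and along-axis under 1 mm, with a gap of about 15–16 mm. The tool is still, so I hand in.

```bash
python3 -c "
from plant import *
print(hand_in())"
```

```text
the job is handed in; nothing more can be done
None
```

I handed the job in; the interface gave no verdict. By my measurements the block is home in the nest and released, and the cover is held level about 15 mm above it, holes lined up to within 1 mm.

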